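# Lock a hammer-head stud into the bench's anchor rail

## Task

Drop the red-handled stud's oblong head into the yellow-painted mouth of the steel anchor rail on the bench and slide it along the slot, feeling gently for the hidden stop inside. There turn it a quarter turn, so that its head lies across the rail and is locked, and let go with the stud standing upright, its collar flat on the rail. Never force it, and leave the fittings lying around where they are.

Things in the scene. Friction and masses are not known exactly. Their poses are not given: they have to be found in the camera images.
- stud: Hammer-head stud, about 0.25 kg, standing on its head on the bench at the start. Origin: centre of the head's underside; z up its axis. Brass oblong head 36 long (x) x 18 wide (y) x 8 mm high, square corners; neck 10 mm diameter, z 8 to 17 mm; brass collar 34 mm diameter, z 17 to 21 mm; red handle z 21 to 56 mm. The same after a half turn.
- handle (a point): Middle of the stud's flat red handle, 38.5 mm above the stud's origin; stud's axes. The handle is 60 long (x) x 35 mm high and points the same way as the head below. Grip its flat waist, 28 long (x) x 12 mm thick (y), across the thickness, between the round end posts (16 mm diameter), the fingertips just clear of the collar (about 24 mm above the stud's origin).
- rail: Steel anchor rail fixed on the bench, 220 long (x) x 60 wide (y) x 28 mm high. Origin: centre of its underside; x along it from the yellow mouth end (-x) to the plain end (+x). Top 6 mm are lips over a cavity with its floor at z = 6 mm. With the stud's collar on the lips its origin is at z = 11 mm here; the stud can be lifted 3 mm under the lips. Over 30 N between stud and rail does harm.
- mouth (a point): Centre of the rail's mouth, in its top face: x = -75, y = 0, z = 28 mm in the rail's frame; rail's axes. The mouth, 44 (x) x 22 mm (y), takes the head lengthwise. From its end at x = -53 a 14 mm wide slot in the lips leads to x = +100 mm: the neck passes, the head stays under the lips, in a cavity 22 mm wide where it cannot turn.
- slot (a point): Point on the slot at the rail's top face, x = +30, y = 0, z = 28 mm in the rail's frame: near it, under the lips, is the lock chamber, 43 mm wide and 44 mm long, ending at a rigid stop wall. Its place varies and is not reported; feel for it. As the head's tip meets the stop, the stud's axis is at x = -3 to +74 mm. The head turns, either way, with the axis 2.5 to 5.5 mm back from there (best 4).
- cross: Loose galvanized cross fitting, 78 x 78 x 42 mm, origin under its centre. Leave alone.
- elbow: Loose brass street elbow, about 55 x 55 x 36 mm, origin under its middle. Leave alone.
- escutcheon: Loose white porcelain escutcheon, a ring 72 mm in diameter and 20 mm high, origin under its centre. Leave alone.

How it is judged (in metres and radians):
On the way, in this order (a step that is already met when the one before it is completed fails the run):
1. the head has been let down into the mouth, below the lips (x of stud in the frame of rail between -0.09 and -0.062 m and z of stud in the frame of rail between 0.006 and 0.015 m and y of stud in the frame of rail between -0.006 and 0.006 m), for 0.1 s.
2. the head has been slid along under the lips, lengthwise, clear of the mouth (x of stud in the frame of rail above -0.035 m and z of stud in the frame of rail between 0.006 and 0.015 m and y of stud in the frame of rail between -0.006 and 0.006 m and angle between the x axis of stud and the x axis of rail, either way round below 0.3 rad), for 0.1 s.
At the end, for the whole second after the job is handed in: The head lies across the rail in the lock chamber (within 15 degrees of square), the stud's axis in the slot, 14 mm before to 80 mm beyond the rail's middle, the collar on the lips (origin 9 to 13 mm above the rail's underside), the stud upright within 4.5 degrees, released and at rest (x of stud in the frame of rail between -0.014 and 0.08 m and y of stud in the frame of rail between -0.006 and 0.006 m and z of stud in the frame of rail between 0.009 and 0.013 m and angle between the x axis of stud and the y axis of rail, either way round below 0.26 rad and angle between stud's own z axis and vertical below 0.08 rad and linear speed of stud below 0.02 m/s and contact force between stud and the fingers below 0.1 N); the robot touches nothing.
It fails at once if the stud is pushed against the rail with more than 30 N (contact force between stud and rail above 30 N).
It fails at once if the cross fitting is shifted by more than 20 mm (distance of cross from where it was at the start of the episode above 0.02 m).
It fails at once if the elbow is shifted by more than 20 mm (distance of elbow from where it was at the start of the episode above 0.02 m).
It fails at once if the escutcheon is shifted by more than 20 mm (distance of escutcheon from where it was at the start of the episode above 0.02 m).
It also fails if it takes over 58 s, if anything falls off the work surface, if the arm or the gripper's body presses on something with over 40 N, if the wrist force passes 120 N, or if a joint passes its speed limit or range.

## Robot

A 6-joint arm with a two-finger parallel gripper is mounted at the origin on the work surface. World frame = base frame: x ahead of the robot, y to its left, z up, the work surface at z = 0. Lengths are in m, angles in degrees, forces in N, time in s.
With the tool pointing down it reaches from about 0.3 to 0.75 m from the base axis. Payload 8.5 kg.
Tool frame: the origin (TCP) lies midway between the tips of the shut fingers; the grasp point (between the pads) lies 19 mm behind it (env.tcp_to_grasp is the z of the grasp point in the tool frame, in m); z points along the fingers, y is the line along which they close (so a half turn about z gives the same grasp; the last joint's range is limited). The gripper opens to 85 mm and grips with 20 to 120 N. Pads are 22 mm wide; open, the fingers measure 114 mm over their backs; the gripper's body (76 mm by 85 mm) begins 54 mm behind the grasp point. The pads swing forward as they close: fully open they stand 13 mm farther back than shut.
Start: joints at [62.951, 21.807, 74.336, -0, 83.858, -12.336], TCP at [0.14, 0.532, 0.231] pointing down, gripper open.
Joint ranges: [-178.18, 178.18], [-50.72, 133.34], [12.68, 142.11], [-81.47, 261.47], [9.98, 163.14], [-165.26, 165.26]. Speed limits (degrees/s): [136.94, 136.94, 180, 180, 180, 180].

## Interface

Orientations are given as a 3x3 rotation matrix whose columns are the frame's x, y, z axes.
In Python, from rig import env, imaging, job, models gives the robot as it stands. The module is installed in compiled form; this text tells all that it offers.
- The arm moves only by the tool jog_arm, never from a script. Its argument "plan" is text: rows parted by semicolons, each of 7 numbers parted by spaces: the turn, a rotation vector about the tool's x, y, z in degrees, then the shift along the tool's x, y, z in cm, then the closure in counts, from 0 (fully open) to 255 (shut). In form: rx ry rz x y z claw; .... A call has 1 to 10 rows; each row shifts and turns the commanded pose from where the row before left it, along the tool's axes as they then stand; what a row does not reach is not made up. A row lasts 1/12 s, in which the tool goes at most 41.7 mm and 7.16 degrees, less where a joint would pass 70% of its speed; a pose out of reach is approached as far as the arm can. A call with a gripper value outside its range is refused whole. The fingers move at their own pace and stop on an object; "grip_force" is the grip in N (left out, the last holds). Time passes only in rows, so rows that do not move let the fingers close. It gives the time, the measured TCP pose, the force, the opening and the grip force at its end, in the units of the state.
- env.observe(): the state, without advancing time (a new reading comes with each control period).
- imaging.get_image(name): name is "side" or "top"; returns a dict with "pixels" (420x560x3 uint8, red, green, blue), "depth" (420x560 float32, m along the optical axis (not along the pixel's ray), 0 where there is no reading), "fov_y" (degrees; the focal length in pixels is half the picture's height over the tangent of half this angle, whatever the lens; pixels are square), "cx", "cy" (the principal point, pixels), "world_from_camera" (4x4, takes a point from camera to world coordinates). Camera axes: x right, y down, z forward; pixel columns grow to the right and rows downward; lengths in m; the calibration is good to about 2 mm. A picture is of the moment at which its call begins.
- job.close_job(): hands the job in; it is judged then, once.
Trained networks look in the newest picture that a camera, given by its name, has taken for a name from the list of things; names that differ only in an ending like _2 or _b are one class to them, and where a whole thing is asked for, a point or a joint stands for the part that bears it (a point fixed in the world has none). Each returns a list of dicts, best first, with "confidence" (0 to 1); they miss things now and then, are a little off and sometimes report something else, mostly with a low value. They report only what shows in the picture. A call takes as long as a camera call.
- models.outline_of(camera, query): "region" (420x560 bool, what is visible of it) and "bbox" ([centre column, centre row, width, height] in pixels, round what is visible of it).
- models.tip_of(camera, query): "at" ([column, row] in pixels: a listed point, or the origin of a listed thing).
The state is a dict: "time_s": time; "q": joint angles; "qvel": joint speeds; "joint_efforts": joint torques, N m; "position": TCP position; "tool_rot": TCP orientation; "ft_force": force on the tool from outside, world axes, zero at the start; "wrist_torque": the same for the moment, N m; "grip_width": finger opening in m; "gripper_force": force on a finger pad.
Only numpy, scipy, OpenCV 4.12 (cv2) and the standard library are available. Lean on these libraries where they do the work, as an engineer would, in place of code of your own. Each camera call takes 0.05 s, during which the arm holds its last target. There are 200 camera calls.

## Working session

There is one attempt and no reset: what is moved stays moved. The work goes in short steps, Python scripts to look and compute and a tool call to move; the robot and the scene stay as the last step left them, time stands still between calls to the robot, and variables do not carry over. Pictures are saved under pics/ and viewed, at most 10 in all, crops included, and the job is handed in when it is done.

Besides the shell and the picture viewer there is one more tool, called as name(argument=value, ...) on one line, values as JSON. jog_arm: Moves the arm, as the interface text tells. Its arguments: {"type":"object","properties":{"plan":{"type":"string"},"grip_force":{"type":"number"}},"required":["plan"]}

```bash
mkdir -p pics; cat > h.py <<'E'
import numpy as np, cv2
from rig import env, imaging, job, models
def cam(n):
    im=imaging.get_image(n); im['f']=210/np.tan(np.radians(im['fov_y']/2)); return im
def at_z(im,uv,z):
    T=im['world_from_camera']; d=T[:3,:3]@np.array([(uv[0]-im['cx'])/im['f'],(uv[1]-im['cy'])/im['f'],1])
    o=T[:3,3]; return o+d*(z-o[2])/d[2]
def cloud(im):
    v,u=np.mgrid[:420,:560]; d=im['depth']
    p=np.stack([(u-im['cx'])/im['f']*d,(v-im['cy'])/im['f']*d,d],-1)
    T=im['world_from_camera']; return p@T[:3,:3].T+T[:3,3]
E
python3 - <<'E'
from h import *
np.set_printoptions(precision=4,suppress=True)
s=env.observe(); print(s['time_s'],s['position'],s['tool_rot'],s['ft_force'],s['grip_width'],env.tcp_to_grasp)
for n in('top','side'):
    im=cam(n); cv2.imwrite(f'pics/{n}0.png',im['pixels'][:,:,::-1]); P=cloud(im)
    print(n,im['world_from_camera'][:3,3],im['f'])
    for q,z in(('stud',0),('handle',.0385),('rail',0),('mouth',.028),('slot',.028),('cross',0),('elbow',0),('escutcheon',0)):
        for r in models.tip_of(n,q)[:2]: print(q,'tip',round(r['confidence'],2),r['at'],at_z(im,r['at'],z))
        for r in models.outline_of(n,q)[:1] if q in('stud','rail','cross','elbow','escutcheon') else []:
            m=r['region']&(im['depth']>0); X=P[m]
            print('  out',round(r['confidence'],2),np.round(r['bbox']),X.min(0),X.max(0))
            if q in('stud','rail'):
                zz={'stud':.05,'rail':.024}[q]; Y=X[X[:,2]>zz]; 
                rc=cv2.minAreaRect((Y[:,:2]*1000).astype(np.float32)); print('  rect',rc,len(Y),np.percentile(X[:,2],95))
E
```

```text
0.0 [0.1396 0.5317 0.2307] [[-0.9672  0.254  -0.0007]
 [ 0.254   0.9672 -0.0013]
 [ 0.0003 -0.0014 -1.    ]] [-0.5609  0.07   -0.2747] 0.08533566141585948 -0.0187
top [ 0.4879 -0.1154  0.9723] 444.9889465274924
  out 0.77 [303. 268.  18.  26.] [ 0.4314 -0.1523 -0.0007] [ 0.484  -0.1201  0.062 ]
  rect ((458.27923583984375, -136.82913208007812), (57.09162139892578, 14.716666221618652), 26.025121688842773) 171 0.058164801311558205
handle tip 0.71 [301.0, 266.5] [ 0.456  -0.135   0.0385]
handle tip 0.26 [183.9, 250.3] [0.4864 0.1117 0.0385]
rail tip 0.77 [198.5, 245.8] [0.4966 0.0891 0.    ]
  out 0.68 [194. 241.  99.  70.] [ 0.4312 -0.0177 -0.0031] [0.5844 0.1954 0.0344]
  rect ((507.6536865234375, 90.93501281738281), (60.58450698852539, 218.9291534423828), 29.30947494506836) 2178 0.03071677650435889
mouth tip 0.87 [226.3, 222.2] [0.5473 0.0249 0.028 ]
slot tip 0.96 [182.1, 249.6] [0.4878 0.1181 0.028 ]
slot tip 0.53 [310.8, 167.1] [ 0.6676 -0.1545  0.028 ]
cross tip 0.93 [314.8, 166.8] [ 0.6737 -0.1644  0.    ]
  out 0.71 [315. 167.  44.  37.] [ 0.6294 -0.2043 -0.0026] [ 0.7206 -0.120
[... 681 characters left out ...]
5 -0.0167 -0.003 ] [0.5831 0.203  0.0299]
  rect ((506.8780212402344, 91.85853576660156), (59.98381805419922, 221.33888244628906), 29.333091735839844) 2377 0.028297843314471566
mouth tip 0.64 [274.5, 258.0] [0.5427 0.0225 0.028 ]
slot tip 0.86 [275.8, 299.2] [0.4896 0.116  0.028 ]
cross tip 0.82 [266.8, 208.1] [ 0.6591 -0.1545  0.    ]
  out 0.57 [267. 199.  34.  30.] [ 0.6285 -0.2381 -0.0038] [ 0.7223 -0.1186  0.0436]
elbow tip 0.78 [182.2, 272.5] [0.6953 0.1151 0.    ]
  out 0.79 [192. 266.  29.  31.] [ 0.6484  0.08   -0.0006] [0.7    0.1315 0.0366]
escutcheon tip 0.63 [376.2, 183.2] [ 0.466 -0.387  0.   ]
  out 0.64 [378. 184.  30.  21.] [ 0.4281 -0.4272 -0.0023] [ 0.4982 -0.3378  0.0212]
```

```bash
python3 - <<'E'
import cv2
a=cv2.imread('pics/top0.png')[130:310,150:350]; cv2.imwrite('pics/c0.png',cv2.resize(a,None,fx=3.3,fy=3.3,interpolation=cv2.INTER_CUBIC))
E
```

```text
(no output)
```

View pics/c0.png

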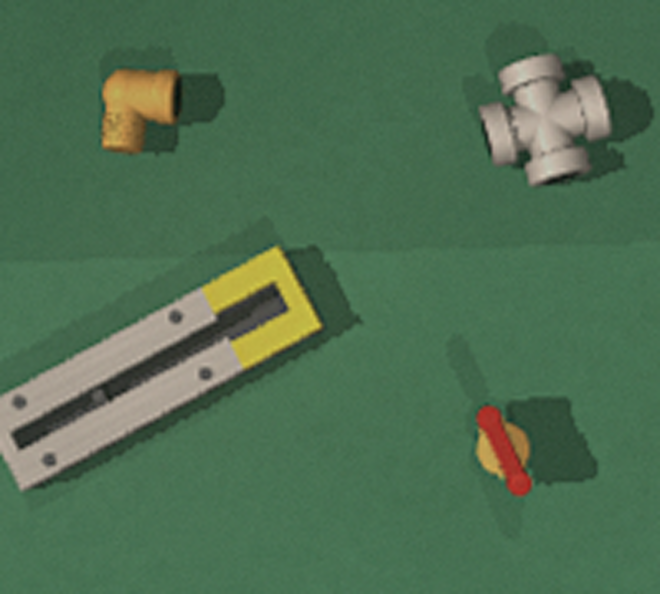

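jog_arm(plan="0 0 0 -2.39 -2.82 0 0;0 0 0 -2.39 -2.82 0 0;0 0 0 -2.39 -2.82 0 0;0 0 0 -2.39 -2.82 0 0;0 0 0 -2.39 -2.82 0 0;0 0 0 -2.39 -2.82 0 0;0 0 0 -2.39 -2.82 0 0;0 0 0 -2.39 -2.82 0 0;0 0 0 -2.39 -2.82 0 0;0 0 0 -2.39 -2.82 0 0")

```text
time_s: 2.23
position: [0.2995, 0.1969, 0.2316]
tool_rot: [[-0.967, 0.254, 0.001], [0.254, 0.967, 0.0], [-0.001, 0.0, -1.0]]
ft_force: [1.1, 0.8, 1.1]
grip_width: 0.0857
gripper_force: 0.0
```

jog_arm(plan="0 0 0 -2.39 -2.82 1 0;0 0 0 -2.39 -2.82 1 0;0 0 0 -2.39 -2.82 1 0;0 0 0 -2.39 -2.82 1 0;0 0 0 -2.39 -2.82 1 0;0 0 0 -2.39 -2.82 1 0;0 0 0 -2.39 -2.82 1 0;0 0 0 -2.39 -2.82 1 0;0 0 0 -2.39 -2.82 1 0;0 0 0 -2.39 -2.82 1 0")

```text
time_s: 3.07
position: [0.4593, -0.1369, 0.1309]
tool_rot: [[-0.967, 0.254, 0.0], [0.254, 0.967, -0.0], [-0.0, -0.0, -1.0]]
ft_force: [0.0, 0.3, 0.8]
grip_width: 0.0855
gripper_force: 0.0
```

jog_arm(plan="0 0 -6.7 0 0 0 0;0 0 -6.7 0 0 0 0;0 0 -6.7 0 0 0 0;0 0 -6.7 0 0 0 0;0 0 -6.7 0 0 0 0;0 0 -6.7 0 0 0 0;0 0 0 0 0 0 0;0 0 0 0 0 0 0")

```text
time_s: 3.73
position: [0.4588, -0.135, 0.1314]
tool_rot: [[-0.904, -0.427, 0.0], [-0.427, 0.904, -0.0], [-0.0, -0.0, -1.0]]
ft_force: [-0.3, -0.0, 1.0]
grip_width: 0.0854
gripper_force: 0.0
```

```bash
python3 - <<'E'
from h import *
np.set_printoptions(precision=4,suppress=True)
im=cam('top'); a=cv2.imread('pics/top0.png').astype(int)
b,g,r=a[...,0],a[...,1],a[...,2]
red=(r>110)&(g<75)&(b<80); red[:200]=0; red[:,:250]=0
v,u=np.nonzero(red); W=np.array([at_z(im,p,.056)[:2] for p in zip(u,v)])
c=W.mean(0); e,V=np.linalg.eigh(np.cov(W.T)); print('red',len(u),c,np.degrees(np.arctan2(V[1,1],V[0,1])),cv2.minAreaRect((W*1000).astype(np.float32)))
s=cam('side'); cv2.imwrite('pics/s1.png',cv2.resize(s['pixels'][180:300,250:420,::-1],None,fx=4,fy=4))
p=s['pixels'].astype(int); red=(p[...,0]>100)&(p[...,1]<75)&(p[...,2]<80)
P=cloud(s)[red&(s['depth']>0)]; P=P[(abs(P[:,0]-.458)<.06)&(abs(P[:,1]+.136)<.06)]
print('side',len(P),P.min(0),P.max(0)); Q=P[P[:,2]>.05]; print(cv2.minAreaRect((Q[:,:2]*1000).astype(np.float32)))
ye=(r>150)&(g>140)&(b<90); v,u=np.nonzero(ye); W=np.array([at_z(im,q,.028)[:2] for q in zip(u,v)]); print('yel',len(u),cv2.minAreaRect((W*1000).astype(np.float32)))
E
```

```text
red 166 [ 0.4578 -0.1374] -154.77928638741457 ((457.51409912109375, -137.26690673828125), (58.87800979614258, 13.894248962402344), 25.110214233398438)
side 443 [ 0.4214 -0.1883 -0.0016] [ 0.5075 -0.1163  0.2959]
((454.5096435546875, -136.78744506835938), (62.95448684692383, 20.345779418945312), 19.22903060913086)
yel 809 ((663.804443359375, -30.71087646484375), (915.1302490234375, 442.2616271972656), 89.64213562011719)
```

View pics/s1.png

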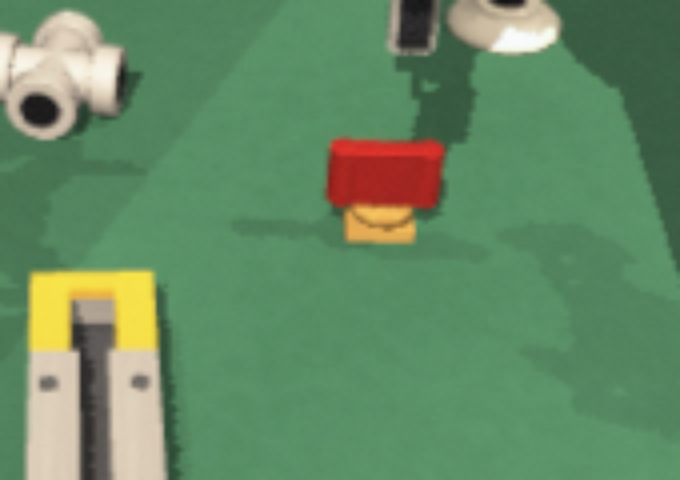

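jog_arm(plan="0 0 0 0.13 -0.1 2 0;0 0 0 0 0 2 0;0 0 0 0 0 2 0;0 0 0 0 0 2 0;0 0 0 0 0 1.5 0;0 0 0 0 0 1.1 0;0 0 0 0 0 0 0;0 0 0 0 0 0 0", grip_force=60)

```text
time_s: 4.5
position: [0.458, -0.1364, 0.0253]
tool_rot: [[-0.903, -0.429, -0.001], [-0.429, 0.903, 0.0], [0.0, 0.001, -1.0]]
ft_force: [-0.4, 0.6, 0.7]
grip_width: 0.0854
gripper_force: 0.0
```

jog_arm(plan="0 0 0 0 0 0 255;0 0 0 0 0 0 255;0 0 0 0 0 0 255;0 0 0 0 0 0 255;0 0 0 0 0 0 255;0 0 0 0 0 0 255;0 0 0 0 0 0 255;0 0 0 0 0 0 255;0 0 0 0 0 0 255;0 0 0 0 0 0 255")

```text
time_s: 5.33
position: [0.4582, -0.1365, 0.0256]
tool_rot: [[-0.903, -0.43, 0.001], [-0.43, 0.903, -0.0], [-0.0, -0.001, -1.0]]
ft_force: [-0.3, -1.1, 6.0]
grip_width: 0.0111
gripper_force: 59.2
```

jog_arm(plan="0 0 0 0 0 -1 255;0 0 0 0 0 -2.5 255;0 0 0 0 0 -3 255;0 0 0 0 0 -1.5 255;0 0 6.63 0 0 0 255;0 0 6.63 0 0 0 255;0 0 6.63 0 0 0 255;0 0 6.63 0 0 0 255;0 0 6.63 0 0 0 255;0 0 6.63 0 0 0 255")

```text
time_s: 6.17
position: [0.4576, -0.1361, 0.1048]
tool_rot: [[-0.968, 0.252, -0.001], [0.252, 0.968, 0.001], [0.002, 0.0, -1.0]]
ft_force: [-0.2, -0.3, -2.9]
grip_width: 0.0109
gripper_force: 58.7
```

jog_arm(plan="0 0 6.63 0 0 0 255;0 0 6.63 0 0 0 255;0 0 6.63 0 0 0 255;0 0 6.63 0 0 0 255;0 0 6.63 0 0 0 255;0 0 6.63 0 0 0 255;0 0 6.63 0 0 0 255;0 0 0 0 0 0 255")

```text
time_s: 6.83
position: [0.4576, -0.1362, 0.1048]
tool_rot: [[-0.486, 0.874, -0.001], [0.874, 0.486, 0.001], [0.001, -0.001, -1.0]]
ft_force: [0.8, -0.1, -2.9]
grip_width: 0.0112
gripper_force: 58.7
```

```bash
python3 - <<'E'
from h import *
np.set_printoptions(precision=4,suppress=True)
im=cam('top'); s=env.observe(); print(s['position'],s['tool_rot'],s['ft_force'],s['grip_width'])
cv2.imwrite('pics/t2.png',im['pixels'][:,:,::-1])
r=models.tip_of('top','mouth'); print([(q['confidence'],at_z(im,q['at'],.028)) for q in r])
P=cloud(im); o=models.outline_of('top','rail')[0]['region']; X=P[o&(im['depth']>0)]; X=X[(X[:,2]>.02)&(X[:,2]<.04)]
print(cv2.minAreaRect((X[:,:2]*1000).astype(np.float32)),np.median(X[:,2]))
# rail-edge refinement: mask pixel rect at z=.028
v,u=np.nonzero(o); W=np.array([at_z(im,q,.028)[:2] for q in zip(u,v)]); print(cv2.minAreaRect((W*1000).astype(np.float32)))
# dark mouth+slot from picture 0, on rail coordinates
a=cv2.imread('pics/top0.png').astype(int)
c=np.array([.5073,.0914]);th=np.radians(119.3);d=np.array([np.cos(th),np.sin(th)]);n=np.array([-d[1],d[0]])
v,u=np.mgrid[180:300,130:270]; W=np.array([at_z(im,q,.028)[:2] for q in zip(u.ravel(),v.ravel())])-c
x=W@d;y=W@n; pix=a[v.ravel(),u.ravel()]; dark=(pix.max(1)<115)&(abs(x)<.105)&(abs(y)<.016)
k=dark&(x>-.05)&(x<.09); print('slot y fit',np.polyfit(x[k],y[k],1),y[k].mean()); 
k=dark&(x<-.058); print('mouth y',y[k].mean(),np.percentile(x[dark],[0,1,99,100]))
yel=(pix[:,2]>130)&(pix[:,1]>120)&(pix[:,0]<100); print('yellow x',np.percentile(x[yel],[1,99]),'y',np.percentile(y[yel],[1,99]))
E
```

```text
[ 0.4577 -0.1362  0.1049] [[-0.4912  0.8711 -0.001 ]
 [ 0.8711  0.4912  0.0007]
 [ 0.0011 -0.0006 -1.    ]] [-0.0344  0.5065 -3.0805] 0.011219981738462795
[(0.94, array([0.5424, 0.0247, 0.028 ]))]
((507.4437255859375, 91.1249771118164), (60.454566955566406, 219.54043579101562), 29.28555679321289) 0.02815659741969112
((506.92156982421875, 90.2619400024414), (63.2599983215332, 219.06619262695312), 29.45153045654297)
slot y fit [0.001  0.0009] 0.0009345369919016376
mouth y 0.0008705829851462221 [-0.0965 -0.0951  0.0971  0.099 ]
yellow x [-0.1101 -0.0539] y [-0.029   0.0307]
```

jog_arm(plan="0 0 0 1.96 3.07 0 255;0 0 0 1.96 3.07 0 255;0 0 0 1.96 3.07 0 255;0 0 0 1.96 3.07 0 255;0 0 0 1.97 3.08 0 255;0 0 0 0 0 2 255;0 0 0 0 0 2 255;0 0 0 0 0 0.5 255;0 0 0 0 0 0 255;0 0 0 0 0 0 255")

```text
time_s: 7.82
position: [0.5441, 0.0239, 0.0608]
tool_rot: [[-0.49, 0.872, 0.0], [0.872, 0.49, -0.0], [-0.0, 0.0, -1.0]]
ft_force: [0.4, -0.7, -2.7]
grip_width: 0.0109
gripper_force: 59.4
```

```bash
python3 - <<'E'
from h import *
s=env.observe(); print(s['position'],s['tool_rot'],s['ft_force'])
im=cam('side'); cv2.imwrite('pics/s3.png',cv2.resize(im['pixels'][190:340,200:350,::-1],None,fx=4,fy=4,interpolation=cv2.INTER_CUBIC))
E
```

```text
[0.54413466 0.02393784 0.06078646] [[-4.89787259e-01  8.71841972e-01  1.25795228e-04]
 [ 8.71841977e-01  4.89787266e-01 -2.82624115e-05]
 [-8.62532573e-05  9.58309910e-05 -9.99999992e-01]] [ 0.41234019 -0.66218919 -2.6615391 ]
```

View pics/s3.png

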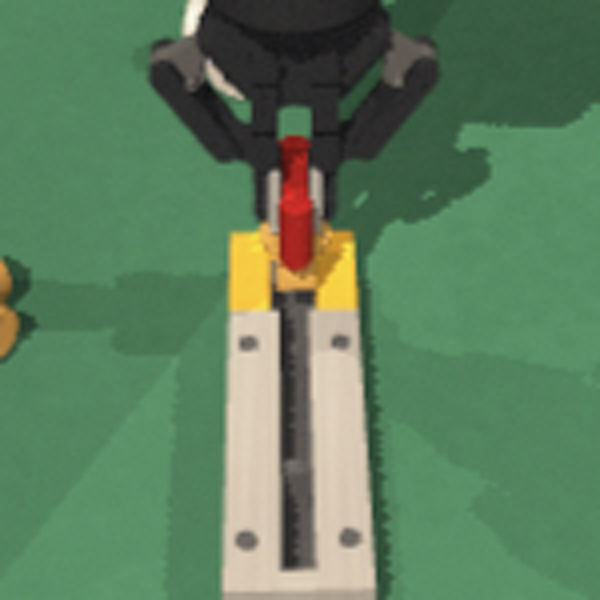

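jog_arm(plan="0 0 0 0.1 0 0.3 255;0 0 0 0 0 0.2 255;0 0 0 0 0 0.15 255;0 0 0 0 0 0.1 255;0 0 0 0 0 0.1 255;0 0 0 0 0 0 255")

```text
time_s: 8.37
position: [0.5434, 0.0251, 0.0517]
tool_rot: [[-0.489, 0.872, -0.0], [0.872, 0.489, 0.0], [0.0, -0.0, -1.0]]
ft_force: [-0.1, 0.2, -3.4]
grip_width: 0.011
gripper_force: 59.4
```

jog_arm(plan="0 0 0 0 0 0.1 255;0 0 0 0 0 0.1 255;0 0 0 0 0 0.1 255;0 0 0 0 0 0.1 255;0 0 0 0 0 0 255")

```text
time_s: 8.78
position: [0.5434, 0.0252, 0.0476]
tool_rot: [[-0.489, 0.872, -0.0], [0.872, 0.489, 0.0], [0.0, -0.0, -1.0]]
ft_force: [0.4, -0.3, -3.2]
grip_width: 0.0107
gripper_force: 59.4
```

jog_arm(plan="0 0 0 0 0 0.15 255;0 0 0 0 0 0.15 255;0 0 0 0 0 0.15 255;0 0 0 0 0 0.15 255;0 0 0 0 0 0.15 255;0 0 0 0 0 0.1 255;0 0 0 0 0 0 255")

```text
time_s: 9.37
position: [0.5434, 0.0252, 0.0391]
tool_rot: [[-0.489, 0.872, -0.0], [0.872, 0.489, 0.0], [0.0, -0.0, -1.0]]
ft_force: [-0.3, -0.1, -2.5]
grip_width: 0.0108
gripper_force: 59.4
```

jog_arm(plan="0 0 0 0 0 0.1 255;0 0 0 0 0 0 255;0 0 0 0 0 0 255")

```text
time_s: 9.62
position: [0.5435, 0.0252, 0.0383]
tool_rot: [[-0.489, 0.872, -0.0], [0.872, 0.489, -0.0], [-0.0, -0.0, -1.0]]
ft_force: [-0.1, 0.7, -2.3]
grip_width: 0.0111
gripper_force: 59.4
```

jog_arm(plan="0 0 0 0 0 0.05 255;0 0 0 0 0 0.05 255;0 0 0 0 0 0 255")

```text
time_s: 9.87
position: [0.5434, 0.0252, 0.0372]
tool_rot: [[-0.489, 0.872, -0.0], [0.872, 0.489, 0.0], [0.0, -0.0, -1.0]]
ft_force: [0.8, -0.2, -3.2]
grip_width: 0.0112
gripper_force: 59.4
```

jog_arm(plan="0 0 0 0.2 0 -0.05 255;0 0 0 0.2 0 0 255;0 0 0 0.2 0 0 255;0 0 0 0.2 0 0 255;0 0 0 0.2 0 0 255;0 0 0 0.2 0 0 255;0 0 0 0.2 0 0 255;0 0 0 0.2 0 0 255")

```text
time_s: 10.53
position: [0.5356, 0.0393, 0.0378]
tool_rot: [[-0.489, 0.872, 0.0], [0.872, 0.489, -0.0], [-0.0, 0.0, -1.0]]
ft_force: [0.3, 0.3, -2.7]
grip_width: 0.0112
gripper_force: 59.4
```

jog_arm(plan="0 0 0 0.25 0 0 255;0 0 0 0.25 0 0 255;0 0 0 0.25 0 0 255;0 0 0 0.25 0 0 255;0 0 0 0.25 0 0 255;0 0 0 0.25 0 0 255;0 0 0 0.25 0 0 255;0 0 0 0.25 0 0 255")

```text
time_s: 11.2
position: [0.5257, 0.0568, 0.0378]
tool_rot: [[-0.489, 0.872, 0.0], [0.872, 0.489, -0.0], [-0.0, 0.0, -1.0]]
ft_force: [-0.0, 0.3, -2.3]
grip_width: 0.0112
gripper_force: 59.4
```

jog_arm(plan="0 0 0 0.35 0 0 255;0 0 0 0.35 0 0 255;0 0 0 0.35 0 0 255;0 0 0 0.35 0 0 255;0 0 0 0.35 0 0 255;0 0 0 0.35 0 0 255;0 0 0 0.35 0 0 255;0 0 0 0.35 0 0 255;0 0 0 0.1 0 0 255")

```text
time_s: 11.95
position: [0.5113, 0.0823, 0.0378]
tool_rot: [[-0.49, 0.872, -0.0], [0.872, 0.49, 0.0], [0.0, -0.0, -1.0]]
ft_force: [0.1, 0.0, -2.7]
grip_width: 0.0114
gripper_force: 59.4
```

```bash
python3 - <<'E'
from h import *
np.set_printoptions(precision=3,suppress=True,linewidth=150)
s=env.observe(); print(s['position'],s['ft_force'],s['time_s'])
c=np.array([.5065,.0910]);th=np.radians(119.35);d=np.array([np.cos(th),np.sin(th)])
print((s['position'][:2]-c)@d)
im=cam('side'); sd=im
M=np.array([[*(c+x*d),.028] for x in (-.02,.04,.1)])
n=np.array([-d[1],d[0]])
T=np.linalg.inv(im['world_from_camera'])
def prj(p): q=T[:3,:3]@p+T[:3,3]; return q[0]/q[2]*im['f']+im['cx'],q[1]/q[2]*im['f']+im['cy']
xs=np.arange(0,.102,.003)
for x in xs:
    row=[]
    for y in(-.004,-.002,0,.002,.004):
        u,v=map(int,np.round(prj(np.array([*(c+x*d+y*n),.022])))); row.append((im['pixels'][v,u].sum()//3, round(float(cloud(im)[v,u,2])*1000)))
    print(int(x*1000),row)
cv2.imwrite('pics/s4.png',cv2.resize(im['pixels'][250:350,230:320,::-1],None,fx=6,fy=6,interpolation=cv2.INTER_CUBIC))
E
```

```text
[0.511 0.082 0.038] [ 0.053  0.042 -2.706] 11.95
-0.009899902679003566
0 [(np.uint64(79), 40), (np.uint64(76), 41), (np.uint64(79), 42), (np.uint64(77), 43), (np.uint64(75), 44)]
3 [(np.uint64(76), 39), (np.uint64(80), 39), (np.uint64(80), 40), (np.uint64(76), 38), (np.uint64(74), 39)]
6 [(np.uint64(116), 33), (np.uint64(102), 35), (np.uint64(96), 35), (np.uint64(80), 35), (np.uint64(82), 36)]
9 [(np.uint64(167), 19), (np.uint64(150), 21), (np.uint64(138), 20), (np.uint64(104), 19), (np.uint64(105), 18)]
12 [(np.uint64(162), 18), (np.uint64(159), 18), (np.uint64(160), 20), (np.uint64(159), 17), (np.uint64(157), 20)]
15 [(np.uint64(151), 14), (np.uint64(154), 17), (np.uint64(158), 16), (np.uint64(158), 15), (np.uint64(156), 15)]
18 [(np.uint64(80), 5), (np.uint64(96), 6), (np.uint64(106), 3), (np.uint64(105), 5), (np.uint64(108), 4)]
21 [(np.uint64(45), 6), (np.uint64(62), 5), (np.uint64(84), 6), (np.uint64(83), 7), (np.uint64(104), 5)]
24 [(np.uint64(50), 5), (np.uint64(64), 6), (np.uint64(87), 6), (np.uint64(81), 6), (np.uint64(104), 4)]
27 [(np.uint64(45), 5), (np.uint64(64), 7), (
[... 1907 characters left out ...]
(np.uint64(87), 5), (np.uint64(88), 5), (np.uint64(96), 5)]
84 [(np.uint64(47), 6), (np.uint64(69), 5), (np.uint64(89), 6), (np.uint64(93), 6), (np.uint64(95), 6)]
87 [(np.uint64(44), 5), (np.uint64(80), 6), (np.uint64(85), 5), (np.uint64(91), 6), (np.uint64(96), 4)]
90 [(np.uint64(47), 4), (np.uint64(62), 4), (np.uint64(83), 5), (np.uint64(89), 4), (np.uint64(95), 6)]
93 [(np.uint64(62), 5), (np.uint64(77), 6), (np.uint64(97), 5), (np.uint64(103), 5), (np.uint64(108), 7)]
96 [(np.uint64(126), 4), (np.uint64(138), 4), (np.uint64(149), 6), (np.uint64(158), 4), (np.uint64(164), 5)]
99 [(np.uint64(200), 28), (np.uint64(201), 27), (np.uint64(199), 26), (np.uint64(200), 27), (np.uint64(197), 28)]
```

View pics/s4.png

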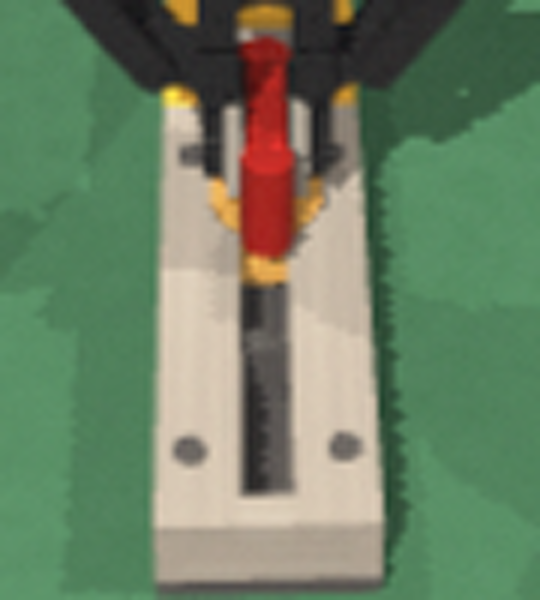

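jog_arm(plan="0 0 0 0.2 0 0 255;0 0 0 0.2 0 0 255;0 0 0 0.2 0 0 255;0 0 0 0.2 0 0 255;0 0 0 0.2 0 0 255")

```text
time_s: 12.42
position: [0.5067, 0.0907, 0.0378]
tool_rot: [[-0.489, 0.872, 0.0], [0.872, 0.489, -0.0], [-0.0, 0.0, -1.0]]
ft_force: [-0.7, 0.4, -3.4]
grip_width: 0.011
gripper_force: 59.4
```

jog_arm(plan="0 0 0 0.2 0 0 255;0 0 0 0.2 0 0 255;0 0 0 0.2 0 0 255;0 0 0 0.2 0 0 255;0 0 0 0.2 0 0 255;0 0 0 0.1 0 0 255;0 0 0 0 0 0 255")

```text
time_s: 13.0
position: [0.5013, 0.1004, 0.0378]
tool_rot: [[-0.49, 0.872, -0.0], [0.872, 0.49, -0.0], [0.0, -0.0, -1.0]]
ft_force: [0.3, -0.2, -3.3]
grip_width: 0.0109
gripper_force: 59.4
```

jog_arm(plan="0 0 0 0.1 0 0 255;0 0 0 0.1 0 0 255;0 0 0 0 0 0 255")

```text
time_s: 13.25
position: [0.5003, 0.102, 0.0378]
tool_rot: [[-0.489, 0.872, -0.0], [0.872, 0.489, 0.0], [0.0, -0.0, -1.0]]
ft_force: [0.1, -0.2, -2.6]
grip_width: 0.0107
gripper_force: 59.4
```

jog_arm(plan="0 0 0 0.1 0 0 255;0 0 0 0.1 0 0 255;0 0 0 0 0 0 255")

```text
time_s: 13.5
position: [0.4993, 0.1038, 0.0378]
tool_rot: [[-0.489, 0.872, -0.0], [0.872, 0.489, 0.0], [0.0, -0.0, -1.0]]
ft_force: [0.5, -0.0, -3.1]
grip_width: 0.0111
gripper_force: 59.4
```

jog_arm(plan="0 0 0 0.1 0 0 255;0 0 0 0 0 0 255")

```text
time_s: 13.67
position: [0.4988, 0.1046, 0.0378]
tool_rot: [[-0.489, 0.872, -0.0], [0.872, 0.489, 0.0], [0.0, -0.0, -1.0]]
ft_force: [-0.0, 1.0, -1.6]
grip_width: 0.0113
gripper_force: 59.4
```

jog_arm(plan="0 0 0 0.1 0 0 255;0 0 0 0 0 0 255")

```text
time_s: 13.83
position: [0.4984, 0.1055, 0.0378]
tool_rot: [[-0.489, 0.872, -0.0], [0.872, 0.489, 0.0], [0.0, -0.0, -1.0]]
ft_force: [-0.1, 0.5, -2.8]
grip_width: 0.0111
gripper_force: 59.4
```

jog_arm(plan="0 0 0 0.1 0 0 255;0 0 0 0 0 0 255")

```text
time_s: 14.0
position: [0.498, 0.1063, 0.0379]
tool_rot: [[-0.489, 0.872, 0.0], [0.872, 0.489, -0.0], [-0.0, 0.0, -1.0]]
ft_force: [-0.8, -0.5, -2.8]
grip_width: 0.0107
gripper_force: 59.4
```

jog_arm(plan="0 0 0 0.05 0 0 255;0 0 0 0 0 0 255")

```text
time_s: 14.17
position: [0.498, 0.1064, 0.0379]
tool_rot: [[-0.489, 0.872, 0.001], [0.872, 0.489, -0.001], [-0.001, 0.0, -1.0]]
ft_force: [0.7, -3.7, -3.4]
grip_width: 0.0111
gripper_force: 59.4
```

jog_arm(plan="0 0 0 0.05 0 0 255;0 0 0 0 0 0 255")

```text
time_s: 14.33
position: [0.498, 0.1065, 0.0379]
tool_rot: [[-0.49, 0.872, 0.001], [0.872, 0.49, -0.001], [-0.002, 0.0, -1.0]]
ft_force: [1.7, -5.8, -3.6]
grip_width: 0.0111
gripper_force: 59.4
```

jog_arm(plan="0 0 0 -0.2 0 0 255;0 0 0 -0.2 0 0 255;0 0 0 -0.1 0 0 255;0 0 0 0 0 0 255;0 0 0 0 0 0 255")

```text
time_s: 14.75
position: [0.4998, 0.1029, 0.0378]
tool_rot: [[-0.489, 0.872, -0.0], [0.872, 0.489, 0.0], [0.0, -0.0, -1.0]]
ft_force: [-0.0, -0.8, -2.8]
grip_width: 0.0111
gripper_force: 59.5
```

jog_arm(plan="0 0 3 0 0 0 255;0 0 3 0 0 0 255;0 0 3 0 0 0 255;0 0 3 0 0 0 255;0 0 0 0 0 0 255")

```text
time_s: 15.17
position: [0.4998, 0.1029, 0.0378]
tool_rot: [[-0.296, 0.955, -0.0], [0.955, 0.296, 0.0], [0.0, -0.0, -1.0]]
ft_force: [-0.1, -0.3, -3.9]
grip_width: 0.011
gripper_force: 59.5
```

jog_arm(plan="0 0 4 0 0 0 255;0 0 4 0 0 0 255;0 0 4 0 0 0 255;0 0 4 0 0 0 255;0 0 4 0 0 0 255;0 0 0 0 0 0 255")

```text
time_s: 15.67
position: [0.4998, 0.1029, 0.0378]
tool_rot: [[0.048, 0.999, -0.0], [0.999, -0.048, 0.0], [0.0, -0.0, -1.0]]
ft_force: [-0.6, 0.6, -3.1]
grip_width: 0.0115
gripper_force: 59.5
```

jog_arm(plan="0 0 4 0 0 0 255;0 0 4 0 0 0 255;0 0 4 0 0 0 255;0 0 4 0 0 0 255;0 0 4 0 0 0 255;0 0 0 0 0 0 255")

```text
time_s: 16.17
position: [0.4999, 0.1028, 0.0378]
tool_rot: [[0.385, 0.923, -0.0], [0.923, -0.385, 0.0], [-0.0, -0.0, -1.0]]
ft_force: [0.8, 0.7, -1.6]
grip_width: 0.0112
gripper_force: 59.5
```

jog_arm(plan="0 0 5 0 0 0 255;0 0 5 0 0 0 255;0 0 5 0 0 0 255;0 0 5 0 0 0 255;0 0 0 0 0 0 255")

```text
time_s: 16.58
position: [0.4999, 0.1028, 0.0378]
tool_rot: [[0.677, 0.736, -0.0], [0.736, -0.677, 0.0], [-0.0, -0.0, -1.0]]
ft_force: [-0.4, 0.5, -2.8]
grip_width: 0.0112
gripper_force: 59.5
```

jog_arm(plan="0 0 5 0 0 0 255;0 0 5 0 0 0 255;0 0 5 0 0 0 255;0 0 3 0 0 0 255;0 0 0 0 0 0 255;0 0 0 0 0 0 255")

```text
time_s: 17.08
position: [0.4999, 0.1028, 0.0378]
tool_rot: [[0.869, 0.494, -0.0], [0.494, -0.869, 0.0], [-0.0, -0.0, -1.0]]
ft_force: [0.5, -0.2, -3.0]
grip_width: 0.0108
gripper_force: 59.5
```

jog_arm(plan="0 0 0 0 0 0.05 255;0 0 0 0 0 0.04 255;0 0 0 0 0 0 255")

```text
time_s: 17.33
position: [0.4999, 0.1028, 0.0368]
tool_rot: [[0.871, 0.491, -0.0], [0.491, -0.871, -0.0], [-0.0, -0.0, -1.0]]
ft_force: [0.5, 0.1, -2.3]
grip_width: 0.0111
gripper_force: 59.5
```

jog_arm(plan="0 0 0 0 0 0.03 255;0 0 0 0 0 0 255")

```text
time_s: 17.5
position: [0.4999, 0.1028, 0.0367]
tool_rot: [[0.872, 0.49, 0.0], [0.49, -0.872, 0.0], [0.0, 0.0, -1.0]]
ft_force: [-0.5, 0.2, -1.6]
grip_width: 0.011
gripper_force: 59.7
```

jog_arm(plan="0 0 0 0 0 0.03 255;0 0 0 0 0 0 255")

```text
time_s: 17.67
position: [0.5, 0.1028, 0.0367]
tool_rot: [[0.872, 0.49, 0.0], [0.49, -0.872, -0.0], [0.0, 0.0, -1.0]]
ft_force: [-2.4, -0.2, 3.2]
grip_width: 0.0115
gripper_force: 60.5
```

jog_arm(plan="0 0 0 0 0 -0.03 255;0 0 0 0 0 0 150;0 0 0 0 0 0 150;0 0 0 0 0 0 80;0 0 0 0 0 0 80;0 0 0 0 0 0 0;0 0 0 0 0 0 0;0 0 0 0 0 0 0;0 0 0 0 0 0 0;0 0 0 0 0 0 0", grip_force=20)

```text
time_s: 18.5
position: [0.4999, 0.1028, 0.0366]
tool_rot: [[0.872, 0.489, -0.0], [0.489, -0.872, -0.0], [-0.0, 0.0, -1.0]]
ft_force: [0.2, 0.8, 0.6]
grip_width: 0.085
gripper_force: 0.0
```

jog_arm(plan="0 0 0 0 0 -0.5 0;0 0 0 0 0 -1 0;0 0 0 0 0 -2 0;0 0 0 0 0 -2 0;0 0 0 0 0 -2 0;0 0 0 0 0 -2 0;0 0 0 0 0 -2 0;0 0 0 0 0 -2 0;0 0 0 0 0 0 0;0 0 0 0 0 0 0")

```text
time_s: 19.33
position: [0.5001, 0.1028, 0.1725]
tool_rot: [[0.872, 0.489, 0.002], [0.489, -0.872, -0.0], [0.002, 0.001, -1.0]]
ft_force: [-0.1, 0.2, -0.1]
grip_width: 0.0856
gripper_force: 0.0
```

```bash
python3 - <<'E'
from h import *
s=env.observe(); print(s['position'],s['ft_force'],s['time_s'],s['grip_width'])
im=cam('side'); cv2.imwrite('pics/s5.png',cv2.resize(im['pixels'][210:350,210:340,::-1],None,fx=4,fy=4,interpolation=cv2.INTER_CUBIC))
E
```

```text
[0.50011418 0.10279636 0.17245047] [-0.05462024  0.15232683 -0.10187834] 19.3333 0.08559056093175976
```

View pics/s5.png

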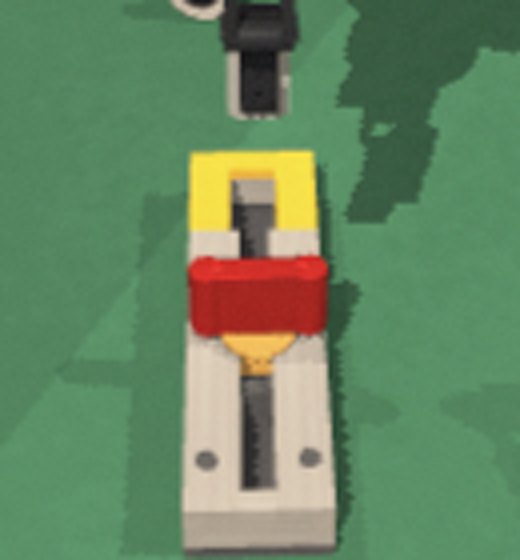

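```bash
python3 - <<'E'
from h import *
im=cam('side'); P=cloud(im); p=im['pixels'].astype(int)
red=(p[...,0]>100)&(p[...,1]<75)&(p[...,2]<80)&(im['depth']>0)
Q=P[red]; Q=Q[np.hypot(Q[:,0]-.5,Q[:,1]-.1)<.06]
d=np.array([-.4895,.872]);n=np.array([-.872,-.4895]);R=Q[:,:2]-[.5065,.0910]
x=R@d;y=R@n;z=Q[:,2]; print('z top',np.percentile(z,[1,50,95,99]),'y',np.percentile(y,[1,99]))
k=(abs(y)<.012)&(z<.058)&(z>.036); print('face x vs z slope',np.polyfit(z[k],x[k],1))
for a,b in((-.03,-.018),(.018,.03)): m=(y>a)&(y<b); print(np.percentile(z[m],[97]),x[m].mean())
print(job.close_job())
E
```

```text
z top [0.03354323 0.05555056 0.06663743 0.06722866] y [-0.02791207  0.02875528]
face x vs z slope [0.01471484 0.01885545]
[0.06668969] 0.018392192038031784
[0.06662826] 0.018556933327346398
the job is handed in; nothing more can be done
None
```

The job is handed in: the stud is locked crosswise in the lock chamber, standing upright with its collar flat on the rail and released. It met the stop at about 6 N, the fittings were left alone, and it took about 19 s; the judge's verdict was not reported back to me.

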